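# Kit the foam tray at the dispensing bench

### The arm

A 6-joint arm with a two-finger parallel gripper is mounted at the origin on the work surface. World frame = base frame: x ahead of the robot, y to its left, z up, the work surface at z = 0. Lengths are in m, angles in rad, forces in N, time in s.
With the tool pointing down it reaches from about 0.25 to 0.725 m from the base axis. Payload 4 kg.
Tool frame: the origin (TCP) lies on the centre line of the jaws, within the pads' length; the fingertips stand ahead of it and the grasp point (between the pads) lies 11 mm behind it (bot.tip_extent is the z of the fingertips in the tool frame, in m); z points along the fingers, y is the direction in which the jaws open and shut (so a half turn about z gives the same grasp; the last joint's range is limited). The gripper opens to 85 mm and grips with 20 to 120 N. Pads are 22 mm wide; open, the fingers measure 114 mm over their backs; the gripper's body (76 mm by 85 mm) begins 54 mm behind the grasp point. The pads swing forward as they close: fully open they stand 13 mm farther back than shut.
Start: joints at [1.213, 0.241, 0.005, 1.335, 0, 1.571], TCP at [0.175, 0.468, 0.208] pointing down, gripper open.
Joint ranges: [-2.72, 2.72], [-1.05, 1.87], [-1.09, 1.28], [-1.99, 2.15], [-1.42, 1.44], [-3.14, 3.14]. Speed limits (rad/s): [2.79, 2.79, 3.14, 3.14, 3.14, 3.14].

### API

Orientations are given as a unit quaternion [x, y, z, w].
In Python, from workcell import bot gives the robot as it stands.
- The arm moves only by the shell command python3 -m jog 'ROWS'. ROWS is JSON, a list that holds one entry, the list of rows, each a list of 7 numbers: the shift along the world's x, y, z in m, then the turn, a rotation vector about the world's x, y, z in degrees, then the closure in counts, from 0 (fully open) to 255 (shut). In form: [[[tx, ty, tz, ax, ay, az, fingers], ...]]. A call has 1 to 10 rows; each row is the pose to reach, as a shift and turn from the pose commanded when the call began; what a row does not reach only later rows make up. A row lasts 1/12 s, in which the tool goes at most 41.7 mm and 7.16 degrees, less where a joint would pass 70% of its speed; a pose out of reach is approached as far as the arm can. A call with a gripper value outside its range is refused whole. The fingers move at their own pace and stop on an object; the grip force is fixed at half the most. Time passes only in rows, so rows that repeat a pose let the fingers close. It gives the time, the measured TCP pose, the force and the opening at its end, in the units of the state.
- bot.get_obs(): the state, without advancing time (a new reading comes with each control period).
- bot.camera(name): name is "scene" or "top" or "wrist"; returns the picture (400x640x3 uint8, blue, green, red); there is no depth.
- bot.camera_model(name): a dict with "K" (3x3 intrinsics, pixels), "T" (4x4, takes a point from camera to world coordinates). Camera axes: x right, y down, z forward; pixel columns grow to the right and rows downward; lengths in m; the calibration is good to about 2 mm. A picture is of the moment at which its call begins: read the wrist's pose just before it. camera_model takes no time and is no camera call; for the wrist camera it gives the pose at the moment of the call.
- bot.job_done(): hands the job in, once; it reports no verdict.
The state is a dict: "clock": time; "joint_pos": joint angles; "joint_vel": joint speeds; "tau": joint torques, N m; "eef_pos": TCP position; "tool_rot": TCP orientation; "ft_force": force on the tool from outside, world axes, zero at the start; "ft_torque": the same for the moment, N m; "grip_width": finger opening in m.
Only numpy, scipy, OpenCV 4.12 (cv2) and the standard library are available. Lean on these libraries where they do the work, as an engineer would, in place of code of your own. Each camera call takes 0.05 s, during which the arm holds its last target. There are 200 camera calls.

### The job

Make up the tray for the next bonding job: put the large amber syringe barrel, the small amber syringe barrel, the jar with the orange lid and the rack of blue dispensing tips each into the foam cut-out made for it, fully down and lying or standing flat, the barrels with their finger flange in the wide end of the cut-out. Leave the clear barrel and the jar with the blue lid where they are.

Things in the scene. Friction and masses are not known exactly. Their poses are not given: they have to be found in the camera images.
- large_amber_barrel: Large syringe barrel of dark amber plastic with orange caps, about 50 g. Lies along its x, origin under mid-length on the underside; x from -56 to 56 mm, diameter 25 mm. Nose with small tip cap at +x; near the -x end a finger flange 44 mm wide, 25 mm tall, 3 mm thick, wings level, so it does not roll.
- small_amber_barrel: Small syringe barrel of dark amber plastic with orange caps, about 25 g. Lies along its x, origin under mid-length on the underside; x from -45 to 45 mm, diameter 18 mm. Nose with small tip cap at +x; near the -x end a finger flange 36 mm wide, 18 mm tall, 3 mm thick, wings level, so it does not roll.
- orange_lid_jar: White round jar with a flat orange lid, standing upright, about 60 g: body 38 mm in diameter, lid 40 mm in diameter from z = 30 to 44 mm; origin at the centre of the underside, z up.
- tip_rack: White plastic block holding eight blue dispensing tips in two rows, about 50 g: block 60 (x) x 36 (y) x 24 mm (z), blue hubs stand up to z = 32 mm; origin at the centre of the underside. Either way round is right.
- clear_barrel: Look-alike that stays on the bench: a milky clear syringe barrel with white caps. Lies along its x, origin under mid-length on the underside; x from -56 to 56 mm, diameter 25 mm. Nose with small tip cap at +x; near the -x end a finger flange 44 mm wide, 25 mm tall, 3 mm thick, wings level, so it does not roll.
- blue_lid_jar: Look-alike that stays on the bench: a jar just like the orange-lidded one (40 mm in diameter, 44 mm tall, origin at the centre of the underside), with a blue lid.
- insert_large: Fixed yellow-floored black foam insert in the kitting tray, 138 (x) x 72 (y) x 16 mm, origin centre of underside, 4 mm above the bench. Cut-out floor z = 6 mm. T-shaped cut-out: |x| < 64, |y| < 20 mm, widened to |y| < 29 from its -x end to x = -40 for the flange. Barrel's origin over this origin, nose to +x. A finger channel at |x| < 22 runs across, down to the floor; foam or tray rim again beyond |y| = 38.
- insert_small: Fixed blue-floored black foam insert in the kitting tray, 138 (x) x 72 (y) x 16 mm, origin centre of underside, 4 mm above the bench. Cut-out floor z = 6 mm. T-shaped cut-out: |x| < 53, |y| < 16 mm, widened to |y| < 25 from its -x end to x = -30 for the flange. Barrel's origin over this origin, nose to +x. A finger channel at |x| < 22 runs across, down to the floor; foam or tray rim again beyond |y| = 38.
- insert_jar: Fixed red-floored black foam insert in the kitting tray, 138 (x) x 72 (y) x 16 mm, origin centre of underside, 4 mm above the bench. Cut-out floor z = 6 mm. Round cut-out for the jar, 56 mm in diameter, centred on the origin. Four inserts sit two by two, in changing order, in the black tray (290 x 158 mm, rim 20 mm above the bench).
- insert_tips: Fixed white-floored black foam insert in the kitting tray, 138 (x) x 72 (y) x 16 mm, origin centre of underside, 4 mm above the bench. Cut-out floor z = 6 mm. Rectangular cut-out for the tip rack, 76 mm (x) by 52 mm (y), centred on the origin. Four inserts sit two by two, in changing order, in the black tray (290 x 158 mm, rim 20 mm above the bench).
Not all that is in view belongs to the job. What is shaped like the large_amber_barrel but pink or turquoise is not meant.

How it is judged:
By the outcome, as a careful person would: the job done as asked, in the order asked, and still so for the second after the job is handed in, with the robot touching nothing.
It also fails if it takes over 96 s, if anything falls off the work surface, if the arm or the gripper's body presses on something with over 40 N, if the wrist force passes 120 N, or if a joint passes its speed limit or range.

## Working session

There is one attempt and no reset: what is moved stays moved. The work goes in short steps, Python scripts to look and compute and a shell command to move; the robot and the scene stay as the last step left them, time stands still between calls to the robot, and variables do not carry over. Pictures are saved under pics/ and viewed, about 12 in all and at most 16, crops included, and the job is handed in when it is done.

```bash
mkdir -p pics; ls; python3 - <<'E'
from workcell import bot
import cv2
for n in("top","scene"):
    im=bot.camera(n); cv2.imwrite(f"pics/{n}0.png",im)
    m=bot.camera_model(n); print(n,m["K"],m["T"])
o=bot.get_obs(); print(o, bot.tip_extent)
E
```

```text
pics
top [[388.94471779   0.         324.9880808 ]
 [  0.         388.94471779 199.34020371]
 [  0.           0.           1.        ]] [[-0.01308385 -0.98922688  0.14580463  0.37343833]
 [-0.99978418  0.01529562  0.01405858  0.00895525]
 [-0.0161373  -0.14558923 -0.98921351  0.90444142]
 [ 0.          0.          0.          1.        ]]
scene [[405.61662309   0.         314.97970326]
 [  0.         405.61662309 200.42194343]
 [  0.           0.           1.        ]] [[-0.61007476  0.62898999 -0.481851    0.98441973]
 [ 0.7923312   0.48772906 -0.36651281  0.37427808]
 [ 0.00447985 -0.6053858  -0.79591957  0.87648479]
 [ 0.          0.          0.          1.        ]]
{'clock': 0.1, 'joint_pos': array([ 1.21297155e+00,  2.41327162e-01,  3.86365261e-03,  1.33518071e+00,
       -2.50167316e-05,  1.57075057e+00]), 'joint_vel': array([ 0.00057518, -0.00134849,  0.00181863,  0.00161899, -0.0012282 ,
        0.00045604]), 'tau': array([ 2.77709451e-04, -3.73135722e+01,  2.53010631e+01,  1.08549235e-02,
        1.55682187e-05, -1.88588115e-05]), 'eef_pos': array([0.17491688, 0.46776709, 0.20730903]), 'tool_rot': array([ 1.77936828e-01,  9.84041479e-01, -9.11421805e-04, -1.52137322e-04]), 'ft_force': array([-0.86173571, -0.07904857,  0.58262335]), 'ft_torque': array([ 0.01286283, -0.02514876, -0.05062793]), 'grip_width': 0.08522337981928059} 0.008
```

View pics/top0.png

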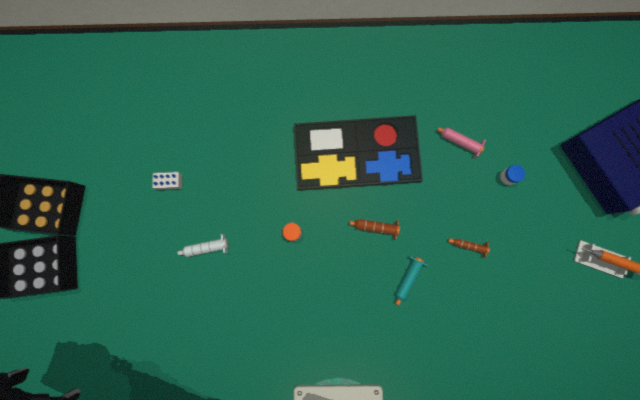

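View pics/scene0.png

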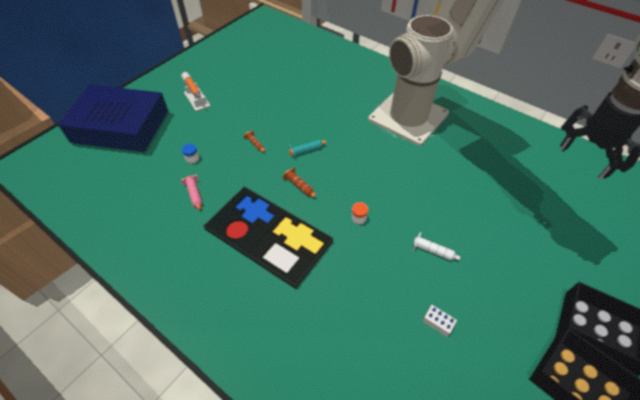

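The top view shows the large amber barrel at about (376,227), small amber (469,246), orange jar (292,232), tip rack (166,180), and the tray near (358,153). The look-alikes are the clear barrel (204,246), pink (462,141), turquoise (409,281) and the blue-lid jar (512,175). I'll measure from both views and make one enlarged crop to confirm.

```bash
cat > h.py <<'E'
import cv2, numpy as np
def ray(m,uv):
    d=np.linalg.inv(m["K"])@np.r_[uv,1.]; T=m["T"]; d=T[:3,:3]@d; return T[:3,3],d/np.linalg.norm(d)
def onz(m,uv,z):
    o,d=ray(m,uv); return o+d*(z-o[2])/d[2]
def tri(m1,p1,m2,p2):
    a,d=ray(m1,p1); b,e=ray(m2,p2)
    s=np.linalg.lstsq(np.c_[d,-e],b-a,rcond=None)[0]; P,Q=a+s[0]*d,b+s[1]*e
    return (P+Q)/2,np.linalg.norm(P-Q)
R={"red":((0,120,60),(6,255,255)),"orange":((4,150,90),(13,255,255)),"yellow":((20,130,100),(35,255,255)),
   "blue":((100,150,80),(118,255,255)),"white":((0,0,125),(180,70,255))}
def blobs(im,c,amin=40):
    M=cv2.inRange(cv2.cvtColor(im,cv2.COLOR_BGR2HSV),*[np.array(v) for v in R[c]])
    cs,_=cv2.findContours(M,cv2.RETR_EXTERNAL,cv2.CHAIN_APPROX_NONE); out=[]
    for k in cs:
        q=cv2.moments(k)
        if q["m00"]>amin: out.append((q["m00"],q["m10"]/q["m00"],q["m01"]/q["m00"],cv2.minAreaRect(k)))
    return M,sorted(out,key=lambda b:-b[0])
E
python3 - <<'E'
from h import *
for n in("top","scene"):
    im=cv2.imread(f"pics/{n}0.png")
    for c in R:
        print(n,c,[(int(b[0]),round(b[1],1),round(b[2],1)) for b in blobs(im,c)[1]][:9])
t=cv2.imread("pics/top0.png"); a=cv2.resize(t[110:260,285:495],None,fx=3.8,fy=3.8,interpolation=cv2.INTER_CUBIC)
cv2.imwrite("pics/crop1.png",a)
E
```

```text
top red [(385, 385.0, 134.6)]
top orange [(317, 620.4, 261.6), (227, 291.3, 231.4), (116, 390.9, 228.8), (74, 358.8, 223.7), (65, 482.3, 248.7), (49, 369.5, 225.3), (48, 468.7, 245.0), (48, 378.1, 226.8), (44, 455.7, 241.6)]
top yellow [(1179, 329.4, 169.3)]
top blue [(903, 389.4, 165.4), (242, 515.1, 173.2)]
top white [(1044, 340.3, 392.2), (580, 325.9, 139.0), (433, 204.0, 247.2), (345, 166.0, 179.5), (281, 203.3, 14.6), (174, 596.5, 265.9), (64, 38.3, 282.5), (64, 18.4, 269.3), (63, 19.7, 285.2)]
scene red [(318, 236.7, 229.3), (246, 607.6, 9.6)]
scene orange [(193, 298.9, 182.6), (149, 359.8, 209.4), (71, 253.7, 140.5), (66, 191.2, 84.7)]
scene yellow [(909, 297.9, 235.6)]
scene blue [(10004, 104.4, 75.8), (613, 254.6, 209.6), (115, 188.7, 149.2)]
scene white [(15664, 95.8, 346.0), (1625, 427.0, 33.7), (1384, 502.7, 98.5), (1078, 399.2, 123.4), (543, 439.5, 319.8), (537, 280.7, 257.4), (419, 434.7, 247.7), (295, 374.1, 45.5), (270, 192.8, 9.4)]
```

View pics/crop1.png

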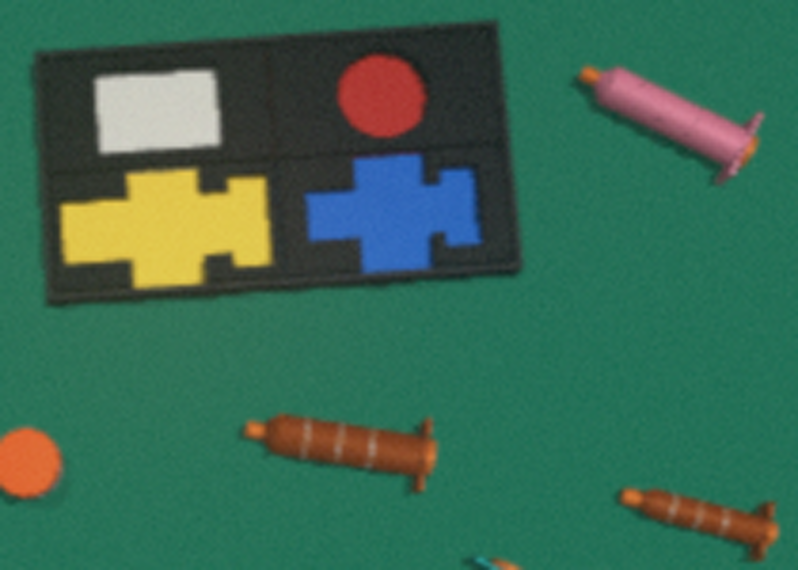

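The crop shows two amber barrels. The large one is at (376,227), with its nose left at (352,222) and flange at (396,229). The small one is at (469,246), also nose left. Both are amber with orange caps and differ in size. Pink, turquoise and clear are ruled out by colour. The wide ends of the yellow and blue cut-outs are on the right, so both noses go left (+y).

```bash
cat >> h.py <<'E'
R["amber"]=((3,130,40),(16,255,255))
R["box"]=((0,0,0),(180,255,60))
def near(im,c,uv,amin=40,r=25,close=5):
    M=blobs(im,c)[0]; M=cv2.morphologyEx(M,cv2.MORPH_CLOSE,np.ones((close,close)))
    cs,_=cv2.findContours(M,cv2.RETR_EXTERNAL,cv2.CHAIN_APPROX_NONE)
    cs=[k for k in cs if cv2.contourArea(k)>amin and np.hypot(*(np.array(cv2.minAreaRect(k)[0])-uv))<r]
    return max(cs,key=cv2.contourArea)
def plane_rect(m,k,z):
    P=np.array([onz(m,p,z)[:2] for p in k[:,0].astype(float)],np.float32)
    c,s,a=cv2.minAreaRect(P*1000)
    if s[0]<s[1]: s,a=s[::-1],a+90
    return np.round(c,1),np.round(s,1),round((a+90)%180-90,1)   # mm, long axis angle vs world x
E
python3 - <<'E'
from h import *
from workcell import bot
mt,ms=bot.camera_model("top"),bot.camera_model("scene")
t,s=cv2.imread("pics/top0.png"),cv2.imread("pics/scene0.png")
for n,c,a,b,z in [("large","amber",(376,227),(299,183),.0125),("small","amber",(469,246),(254,141),.009),("jar","orange",(291,231),(360,209),.044),
  ("rack","white",(166,180),(440,320),.024),("iL","yellow",(329,170),(298,236),.01),("iS","blue",(389,165),(254,210),.01),("iJ","red",(385,135),(237,229),.01),("iT","white",(326,139),(281,257),.01)]:
    k1,k2=near(t,c,a),near(s,c,b)
    p=[cv2.minAreaRect(k)[0] for k in(k1,k2)]
    P,e=tri(mt,p[0],ms,p[1])
    print(n,np.round(p,1).tolist(),"tri",np.round(P*1000,1),round(e*1000,1),"top",*plane_rect(mt,k1,z),"scene",*plane_rect(ms,k2,z))
E
```

```text
large [[374.8, 223.9], [301.1, 182.5]] tri [443.9 -88.2  24. ] 5.2 top [446.3 -91.6] [112.7  39. ] 74.4 scene [444.4 -94.7] [118.9  39.4] 74.3
small [[468.2, 247.1], [255.7, 140.7]] tri [ 391.  -302.2   11.7] 1.7 top [ 390.7 -302.5] [89.7 30.2] 81.3 scene [ 396.9 -307.2] [97.7 27.7] 67.5
jar [[291.5, 231.5], [360.0, 209.5]] tri [429.8  96.9  38.5] 0.3 top [429.5  96.2] [37.8 37.3] 44.6 scene [433.1  98.7] [41.5 35.6] 34.3
rack [[165.0, 179.5], [439.4, 320.3]] tri [557.4 393.7  17.8] 2.7 top [555.6 392. ] [62.1 35.5] 89.1 scene [560.8 391.9] [62.8 47.4] -87.6
iL [[328.5, 170.0], [298.5, 236.2]] tri [574.9  12.1  10.7] 0.9 top [575.1  12.7] [129.4  72.1] 89.1 scene [574.3  10.7] [129.8  74.9] -86.5
iS [[388.1, 165.7], [255.3, 210.3]] tri [ 582.7 -127.6   11.9] 1.0 top [ 583.  -127.5] [105.8  71.6] -86.5 scene [ 581.5 -130.1] [105.1  75. ] -87.8
iJ [[385.5, 134.5], [236.5, 229.0]] tri [ 656.9 -123.3   16. ] 0.0 top [ 658.9 -124.1] [54.6 51.7] 88.9 scene [ 654.1 -126.8] [58.4 54.6] -52.2
iT [[326.0, 139.0], [280.6, 257.1]] tri [649.2  17.   14.5] 0.9 top [650.5  17.5] [76.1 48.4] -87.6 scene [647.6  14.7] [75.3 51.3] -87.2
```

```bash
python3 -m jog '[[[0.27,-0.56,0,0,0,-79,0],[0.27,-0.56,0,0,0,-79,0],[0.27,-0.56,0,0,0,-79,0],[0.27,-0.56,0,0,0,-79,0],[0.27,-0.56,0,0,0,-79,0],[0.27,-0.56,0,0,0,-79,0],[0.27,-0.56,0,0,0,-79,0],[0.27,-0.56,0,0,0,-79,0],[0.27,-0.56,0,0,0,-79,0],[0.27,-0.56,0,0,0,-79,0]]]'; python3 -c "
from workcell import bot
from scipy.spatial.transform import Rotation as R
o=bot.get_obs();print(o['eef_pos'],R.from_quat(o['tool_rot']).as_matrix()[:,1])"
```

```text
clock: 0.93
eef_pos: [0.3561, 0.091, 0.2081]
tool_rot: [0.722, 0.692, 0.0, -0.0]
ft_force: [0.1, 0.1, 0.0]
grip_width: 0.0855
[0.35611475 0.09101306 0.2080572 ] [ 9.99077523e-01 -4.29429372e-02  8.64786493e-05]
```

```bash
python3 -m jog '[[[0.085,-0.183,0,0,0,-7,0],[0.085,-0.183,0,0,0,-7,0],[0.085,-0.183,0,0,0,-7,0],[0.085,-0.183,0,0,0,-7,0],[0.085,-0.183,0,0,0,-7,0],[0.085,-0.183,0,0,0,-7,0],[0.085,-0.183,0,0,0,-7,0]]]'; cat >> h.py <<'E'
def look(name):
    from workcell import bot
    from scipy.spatial.transform import Rotation as Ro
    m=bot.camera_model("wrist"); o=bot.get_obs(); im=bot.camera("wrist"); cv2.imwrite(f"pics/{name}.png",im); np.savez(f"pics/{name}.npz",K=m["K"],T=m["T"])
    y=Ro.from_quat(o["tool_rot"]).as_matrix()[:,1]; a=np.degrees(np.arctan2(y[1],y[0]))
    print(name,"t",round(o["clock"],2),"tcp",np.round(o["eef_pos"]*1000,1),"jaw deg",round((a+90)%180-90,1),"cam",np.round(m["T"][:3,3],3),"fwd",np.round(m["T"][:3,2],2))
    return m,im
E
python3 -c "from h import *;look('w1')"
```

```text
clock: 1.52
eef_pos: [0.4409, -0.0915, 0.2073]
tool_rot: [0.762, 0.647, -0.0, -0.001]
ft_force: [-1.0, 0.4, 0.6]
grip_width: 0.0856
w1 t 1.52 tcp [440.9 -91.5 207.3] jaw deg -9.4 cam [ 0.452 -0.016  0.373] fwd [-0.05 -0.3  -0.95]
```

View pics/w1.png

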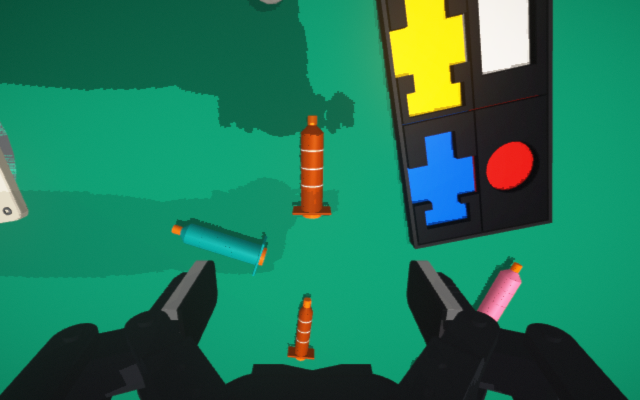

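The wrist view shows the large amber barrel at (313,167), nose up, the small amber barrel at (303,328), and the blue, red and yellow cut-outs on the right. Next I'll get exact poses.

```bash
cat >> h.py <<'E'
def load(n):
    d=np.load(f"pics/{n}.npz"); return {"K":d["K"],"T":d["T"]},cv2.imread(f"pics/{n}.png")
E
python3 - <<'E'
from h import *
from workcell import bot
mt=bot.camera_model("top"); t=cv2.imread("pics/top0.png")
m,w=load("w1")
for n,c,a,b,z in [("large","amber",(375,226),(313,167),.0125),("small","amber",(468,247),(303,328),.009),("iS","blue",(388,166),(443,180),.01),("iJ","red",(385,135),(510,166),.01)]:
    k1=near(t,c,a,close=3); k2=near(w,c,b,close=7)
    print(n,"wrist",*plane_rect(m,k2,z),"top",*plane_rect(mt,k1,z),[np.round(v*1000,1) for v in tri(mt,cv2.minAreaRect(k1)[0],m,cv2.minAreaRect(k2)[0])])
    if c=="amber":  # ends along the long axis, triangulated
        E=[]
        for k in(k1,k2):
            p=k[:,0].astype(float); mu=p.mean(0); v=np.linalg.svd(p-mu)[2][0]; v*=np.sign(v@((-1,0) if k is k1 else (0,-1))); q=(p-mu)@v
            E.append([p[q>q.max()-2].mean(0),p[q<q.min()+2].mean(0)])
        print(" ends px",np.round(E,1).tolist(),"nose,rear",[np.round(tri(mt,E[0][i],m,E[1][i])[0]*1000,1) for i in(0,1)],
          "plane",[np.round(onz(m,E[1][i],z)*1000,1) for i in(0,1)])
E
```

```text
large wrist [438.6 -92.4] [114.5  43.1] 80.6 top [446.3 -91.6] [112.7  39. ] 74.4 [array([441.9, -86.1,  42.1]), np.float64(6.0)]
 ends px [[[350.6, 222.3], [398.0, 230.0]], [[312.3, 116.3], [311.0, 216.6]]] nose,rear [array([449. , -35.3,  33. ]), array([ 430.1, -140.6,   33.5])] plane [array([448.8, -36.4,  12.5]), array([ 428.8, -148.3,   12.5])]
small wrist [ 388.2 -304.7] [96.8 34.2] 80.7 top [ 390.7 -302.5] [89.7 30.2] 81.3 [array([ 390. , -301. ,   12.1]), np.float64(1.2)]
 ends px [[[449.6, 240.3], [487.1, 250.6]], [[307.4, 298.5], [298.5, 358.0]]] nose,rear [array([ 406. , -261.7,    6. ]), array([ 381.2, -339.1,   21.8])] plane [array([ 405.6, -259.2,    9. ]), array([ 377.8, -350.3,    9. ])]
iS wrist [ 581.2 -129.1] [104.9  72.2] -87.1 top [ 583.  -127.5] [105.8  71.6] -86.5 [array([ 583.9, -128.5,    4.4]), np.float64(0.5)]
iJ wrist [ 657.4 -125.6] [53.  52.5] 19.2 top [ 658.9 -124.1] [54.6 51.7] 88.9 [array([ 658.8, -125.2,    8.5]), np.float64(1.7)]
```

```bash
python3 -m jog '[[[-0.002,-0.001,-0.1,0,0,0,0],[-0.002,-0.001,-0.1,0,0,0,0],[-0.002,-0.001,-0.1,0,0,0,0],[-0.002,-0.001,-0.1,0,0,0,0]]]'; python3 - <<'E'
from h import *
m2,w2=look("w2"); m,w=load("w1")
ks=[near(w,"amber",(313,167),close=7),near(w2,"amber",(313,220),r=90,close=9)]
E=[]
for k in ks:
    p=k[:,0].astype(float); q=p[:,1]; E.append([p[q<q.min()+2].mean(0),p[q>q.max()-2].mean(0)])
print(np.round(E,1).tolist(),plane_rect(m2,ks[1],.0125))
for i in(0,1): P,e=tri(m,E[0][i],m2,E[1][i]); print(np.round(P*1000,1),round(e*1000,2))
E
```

```text
clock: 1.9
eef_pos: [0.4341, -0.0886, 0.1039]
tool_rot: [0.76, 0.65, -0.003, -0.004]
ft_force: [-1.2, -0.2, 0.2]
grip_width: 0.0856
w2 t 1.9 tcp [434.1 -88.6 103.9] jaw deg -9.0 cam [ 0.446 -0.013  0.27 ] fwd [-0.06 -0.3  -0.95]
[[[312.0, 116.2], [311.5, 216.8]], [[322.5, 125.5], [320.0, 262.6]]] (array([432.4, -92.8]), array([117.7,  45. ]), 87.1)
[448.4 -37.5 -11.9] 0.38
[ 430.  -143.7   25.6] 0.31
```

```bash
python3 -m jog '[[[0,0,-0.06,0,0,0,0],[0,0,-0.06,0,0,0,0],[0,0,-0.06,0,0,0,0],[0,0,-0.06,0,0,0,0],[0,0,-0.06,0,0,0,0],[0,0,-0.06,0,0,0,0]]]'; python3 - <<'E'
from h import *
m2,w2=look("w3"); 
k=near(w2,"amber",(313,250),r=120,close=11)
p=k[:,0].astype(float); q=p[:,1]; E=[p[q<q.min()+2].mean(0),p[q>q.max()-2].mean(0)]
print(np.round(E,1).tolist(),plane_rect(m2,k,.0125),[np.round(onz(m2,e,.0125)*1000,1) for e in E])
E
```

```text
clock: 2.45
eef_pos: [0.4413, -0.0912, 0.0505]
tool_rot: [0.761, 0.649, 0.001, 0.002]
ft_force: [1.1, -0.2, 0.7]
grip_width: 0.0853
w3 t 2.45 tcp [441.3 -91.2  50.5] jaw deg -9.1 cam [ 0.451 -0.015  0.217] fwd [-0.04 -0.3  -0.95]
[[311.0, 130.2], [309.5, 298.7]] (array([432.3, -93.4]), array([119.4,  45.5]), 86.9) [array([448.3, -35. ,  12.5]), array([ 428.3, -152.3,   12.5])]
```

View pics/w3.png

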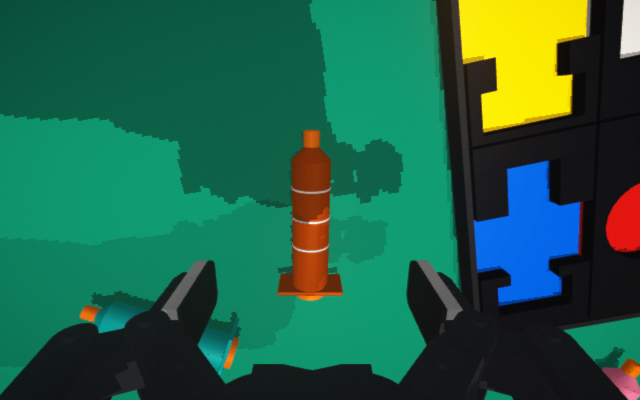

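```bash
python3 -m jog '[[[0,-0.001,-0.035,0,0,0,0],[0,-0.001,-0.035,0,0,0,0],[0,-0.001,-0.035,0,0,0,0],[0,-0.001,-0.035,0,0,0,80],[0,-0.001,-0.035,0,0,0,255],[0,-0.001,-0.035,0,0,0,255],[0,-0.001,-0.035,0,0,0,255],[0,-0.001,-0.035,0,0,0,255],[0,-0.001,-0.035,0,0,0,255],[0,-0.001,-0.035,0,0,0,255]]]'; python3 -c "
from h import *;look('w4')"
```

```text
clock: 3.33
eef_pos: [0.4391, -0.092, 0.0133]
tool_rot: [0.761, 0.649, 0.0, 0.0]
ft_force: [-0.1, 0.2, -0.8]
grip_width: 0.0008
w4 t 3.33 tcp [439.1 -92.   13.3] jaw deg -9.1 cam [ 0.449 -0.016  0.179] fwd [-0.05 -0.3  -0.95]
```

View pics/w4.png

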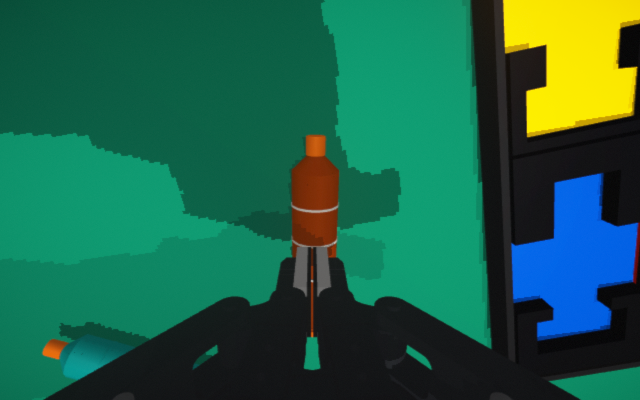

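The fingers shut to 0.8 mm above or off the barrel, so there is no grasp. The barrel is still seen at (315,190). I'll check where the fingertips stand.

```bash
python3 - <<'E'
from h import *
m,w=load("w4"); Ti=np.linalg.inv(m["T"])
for z in(-.01,0,.005,.013,.025,.04):
    p=m["K"]@(Ti@np.r_[.439,-.092,z,1])[:3]; print(z,np.round(p[:2]/p[2],1))
g=onz(m,(312,247),.0125); print(g)
k=near(w,"amber",(315,195),r=60,close=3); print(plane_rect(m,k,.0125),np.round(onz(m,(315,137),.0125),4), np.round(onz(m,(338,210),.0125)-onz(m,(291,210),.0125),4))
E
```

```text
-0.01 [314.2 225.6]
0 [314.4 232. ]
0.005 [314.5 235.5]
0.013 [314.6 241.3]
0.025 [314.8 251.1]
0.04 [315.1 265.3]
[ 0.43700259 -0.095414    0.0125    ]
(array([442.8, -68.4]), array([67.9, 24.3]), 80.0) [ 0.4481 -0.0359  0.0125] [ 0.0249 -0.004   0.    ]
```

```bash
python3 - <<'E'
from h import *
from workcell import bot
s=bot.camera("scene"); cv2.imwrite("pics/s1.png",s); o=bot.get_obs(); print(o["joint_pos"],o["grip_width"])
a=cv2.resize(s[120:230,240:400],None,fx=4,fy=4,interpolation=cv2.INTER_CUBIC)
w=cv2.imread("pics/w4.png")[120:370,220:420]; w=cv2.resize(w,None,fx=1.76,fy=1.76)
cv2.imwrite("pics/c2.png",cv2.resize(np.hstack([a,w[:440,:352]]),None,fx=.8,fy=.8))
E
```

```text
[-2.06503440e-01  3.32661236e-01 -4.33862326e-01  8.04327602e-01
  1.73807601e-05  1.52345193e+00] -6.671795070285164e-05
```

View pics/c2.png

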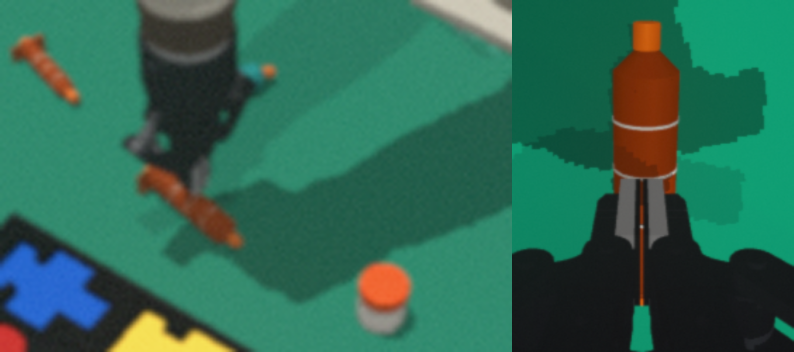

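```bash
python3 - <<'E'
from h import *
from workcell import bot
m,w=load("w4"); ms=bot.camera_model("scene")
for q in((302.5,179.4),(300,179),(304,178)): P,e=tri(m,(313,247),ms,q); print(np.round(P*1000,1),round(e*1000,1))
for P in ([.439,-.092,.005],[.439,-.092,.03],[.439,-.081,.03],[.439,-.081,.04]):
    p=ms["K"]@(np.linalg.inv(ms["T"])@np.r_[P,1])[:3]; q=m["K"]@(np.linalg.inv(m["T"])@np.r_[P,1])[:3]; print(P,p[:2]/p[2],q[:2]/q[2])
E
```

```text
[439.1 -84.   35.4] 1.0
[439.  -90.   29.7] 5.0
[439.9 -78.4  46.4] 1.8
[0.439, -0.092, 0.005] [300.37039925 184.98782737] [314.45883512 235.45160112]
[0.439, -0.092, 0.03] [300.14892641 179.16723098] [314.91545585 255.56493338]
[0.439, -0.081, 0.03] [303.29863236 181.06176663] [311.42846593 235.68620552]
[0.439, -0.081, 0.04] [303.23034913 178.67951761] [311.43748213 244.4213652 ]
```

```bash
python3 - <<'E'
from h import *
m,w=load("w3"); f=m["K"][0,0]; Z=f*.0855/(408-215); p=np.linalg.inv(m["K"])@np.r_[311.5,262,1]*Z
P=m["T"]@np.r_[p,1]; print(f,Z,P, "TCP .4413 -.0912 .0505")
E
python3 -m jog '[[[0,0,0.05,0,0,0,0],[0,0,0.05,0,0,0,0],[0,0,0.05,0,0,0,0],[0,0,0.05,0,0,0,0],[0,0,0.05,0,0,0,0],[0,0,0.05,0,0,0,0]]]'
```

```text
329.4274456578836 0.1459380653043992 [ 0.44030057 -0.08454392  0.08582903  1.        ] TCP .4413 -.0912 .0505
clock: 3.93
eef_pos: [0.438, -0.0918, 0.0621]
tool_rot: [0.761, 0.649, -0.001, -0.001]
ft_force: [-0.1, 0.7, -0.3]
grip_width: 0.0722
```

Measured from the images, the fingertips stand about 35 mm (open) or 22 mm (shut) behind the reported TCP. The stated 8 mm ahead is wrong, so real heights are about 30 mm above what the readout implies. I'll go lower, watching the force.

```bash
python3 -m jog '[[[0,-0.001,-0.06,0,0,0,0],[0,-0.001,-0.06,0,0,0,0],[0,-0.001,-0.06,0,0,0,0],[0,-0.001,-0.07,0,0,0,0],[0,-0.001,-0.076,0,0,0,0],[0,-0.001,-0.08,0,0,0,0],[0,-0.001,-0.08,0,0,0,0]]]'; python3 -m jog '[[[0,0,0,0,0,0,150],[0,0,0,0,0,0,255],[0,0,0,0,0,0,255],[0,0,0,0,0,0,255],[0,0,0,0,0,0,255]]]'
```

```text
clock: 4.52
eef_pos: [0.4386, -0.0929, -0.0172]
tool_rot: [0.761, 0.649, -0.0, -0.0]
ft_force: [0.1, -0.4, -0.8]
grip_width: 0.0856
clock: 4.93
eef_pos: [0.4394, -0.0931, -0.0165]
tool_rot: [0.761, 0.649, 0.0, 0.0]
ft_force: [0.9, 0.1, 0.3]
grip_width: 0.0256
```

```bash
python3 -m jog '[[[0,0,0.04,0,0,0,255],[0,0,0.08,0,0,0,255],[0.03,0.02,0.08,0,0,3,255],[0.06,0.05,0.08,0,0,6,255],[0.1,0.08,0.08,0,0,10,255],[0.135,0.105,0.08,0,0,13,255],[0.135,0.105,0.08,0,0,13,255],[0.135,0.105,0.08,0,0,13,255],[0.135,0.105,0.08,0,0,13,255]]]'; python3 -c "
from h import *;m,w=look('w5')
k=near(w,'yellow',(313,250),r=400,amin=300);print(plane_rect(m,k,.01),cv2.boundingRect(k))
k=near(w,'amber',(313,180),r=150,amin=100);p=k[:,0];n=p[p[:,1]<p[:,1].min()+3].mean(0);print(n,onz(m,n,.076)) "
```

```text
clock: 5.68
eef_pos: [0.5736, 0.0124, 0.0625]
tool_rot: [0.682, 0.731, -0.001, -0.0]
ft_force: [-0.8, -0.6, -1.0]
grip_width: 0.0229
w5 t 5.68 tcp [573.6  12.4  62.5] jaw deg 3.9 cam [0.567 0.089 0.229] fwd [ 0.02 -0.3  -0.95]
(array([581.2,  32.7]), array([99.4, 51. ]), -66.3) (286, 118, 83, 129)
[311.54166667 141.25      ] [0.56774528 0.06922039 0.076     ]
```

View pics/w5.png

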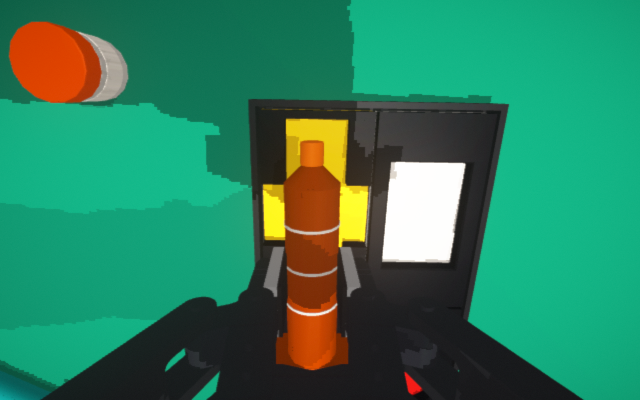

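Grasp is good, with the barrel held over the yellow cut-out. Cut-out end edge is at (286–348,119) and the channel spans columns 262–368 at row 215.

```bash
python3 - <<'E'
from h import *
m,w=load("w5")
for p in((286,119),(348,119),(317,119),(262.5,185),(368,185),(263,240),(340,247),(368,240)): print(p,np.round(onz(m,p,.01)*1000,1))
E
```

```text
(286, 119) [550.8  73.7  10. ]
(348, 119) [590.8  76.4  10. ]
(317, 119) [570.8  75.   10. ]
(262.5, 185) [536.7  28.5  10. ]
(368, 185) [608.9  33.5  10. ]
(263, 240) [538.  -12.7  10. ]
(340, 247) [594.2 -14.4  10. ]
(368, 240) [613.9  -7.5  10. ]
```

```bash
python3 -m jog '[[[0.001,-0.001,-0.03,0,0,0,255],[0.001,-0.001,-0.05,0,0,-0.5,255],[0.001,-0.001,-0.06,0,0,-0.5,255],[0.001,-0.001,-0.066,0,0,-0.5,255],[0.001,-0.001,-0.069,0,0,-0.5,255],[0.001,-0.001,-0.069,0,0,-0.5,255],[0.001,-0.001,-0.069,0,0,-0.5,255]]]';python3 -m jog '[[[0,0,0,0,0,0,130],[0,0,0,0,0,0,130],[0,0,0,0,0,0,130],[0,0,0,0,0,0,130],[0,0,0.02,0,0,0,130],[0,0,0.05,0,0,0,130],[0,0,0.09,0,0,0,100],[0,0,0.09,0,0,0,0],[0,0,0.09,0,0,0,0]]]'; python3 -c "
from h import *;look('w6')"
```

```text
clock: 6.32
eef_pos: [0.5758, 0.0107, -0.0048]
tool_rot: [0.686, 0.727, 0.001, 0.001]
ft_force: [-0.1, -0.3, 0.1]
grip_width: 0.0226
clock: 7.07
eef_pos: [0.5779, 0.0111, 0.0875]
tool_rot: [0.686, 0.728, 0.003, 0.003]
ft_force: [0.0, -0.2, 0.0]
grip_width: 0.0743
w6 t 7.07 tcp [577.9  11.1  87.5] jaw deg 3.4 cam [0.57  0.088 0.254] fwd [ 0.03 -0.3  -0.95]
```

View pics/w6.png

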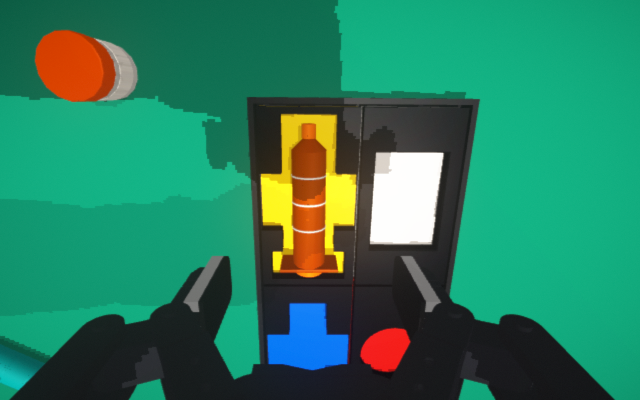

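Large barrel lies in the yellow cut-out with its flange in the wide end (308,265), flat. Now to the small barrel.

```bash
python3 -m jog '[[[-0.184,-0.316,0.02,0,0,-18,0],[-0.184,-0.316,0.02,0,0,-18,0],[-0.184,-0.316,0.02,0,0,-18,0],[-0.184,-0.316,0.02,0,0,-18,0],[-0.184,-0.316,0.02,0,0,-18,0],[-0.184,-0.316,0.02,0,0,-18,0],[-0.184,-0.316,0.02,0,0,-18,0],[-0.184,-0.316,0.02,0,0,-18,0],[-0.184,-0.316,0.02,0,0,-18,0],[-0.184,-0.316,0.02,0,0,-18,0]]]';python3 -m jog '[[[0,0,-0.05,0,0,0,0],[0,0,-0.05,0,0,0,0],[0,0,-0.05,0,0,0,0],[0,0,-0.05,0,0,0,0],[0,0,-0.05,0,0,0,0]]]'; python3 - <<'E'
from h import *
m,w=look('w7')
k=near(w,"amber",(313,200),r=150,close=9); p=k[:,0].astype(float);q=p[:,1]
E=[p[q<q.min()+3].mean(0),p[q>q.max()-3].mean(0)]; A=[onz(m,e,.009) for e in E]; d=A[0]-A[1]
print(np.round(E,1).tolist(),np.round(A,4).tolist(),np.linalg.norm(d),np.degrees(np.arctan2(d[1],d[0])))
E
```

```text
clock: 7.95
eef_pos: [0.3874, -0.3091, 0.1029]
tool_rot: [0.794, 0.608, -0.001, -0.001]
ft_force: [-0.7, -0.4, -0.8]
grip_width: 0.0855
clock: 8.37
eef_pos: [0.3918, -0.3046, 0.0547]
tool_rot: [0.791, 0.612, 0.0, 0.0]
ft_force: [0.4, -1.0, 0.2]
grip_width: 0.0852
w7 t 8.37 tcp [ 391.8 -304.6   54.7] jaw deg -14.5 cam [ 0.409 -0.23   0.221] fwd [-0.08 -0.29 -0.95]
[[316.6, 143.6], [314.5, 273.8]] [[0.4052, -0.2593, 0.009], [0.3805, -0.3501, 0.009]] 0.09402712062891706 74.76405249261919
```

View pics/w7.png

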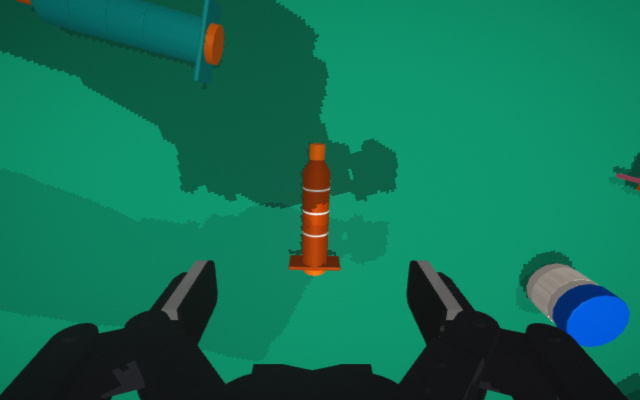

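```bash
python3 -m jog '[[[0.001,0.001,-0.04,0,0,0,0],[0.001,0.001,-0.06,0,0,0,0],[0.001,0.001,-0.07,0,0,0,0],[0.001,0.001,-0.076,0,0,0,0],[0.001,0.001,-0.076,0,0,0,80],[0.001,0.001,-0.076,0,0,0,150],[0.001,0.001,-0.076,0,0,0,150]]]'; python3 -m jog '[[[0,0,0,0,0,0,255],[0,0,0,0,0,0,255],[0,0,0,0,0,0,255],[0,0,0,0,0,0,255]]]'; python3 -c "
from h import *;look('w8')"
```

```text
clock: 9.0
eef_pos: [0.3933, -0.3049, -0.0205]
tool_rot: [0.791, 0.611, 0.0, 0.001]
ft_force: [0.0, -0.3, -0.3]
grip_width: 0.0516
clock: 9.33
eef_pos: [0.3928, -0.3046, -0.0209]
tool_rot: [0.791, 0.611, 0.0, 0.001]
ft_force: [0.6, -0.1, 5.7]
grip_width: 0.0159
w8 t 9.33 tcp [ 392.8 -304.6  -20.9] jaw deg -14.6 cam [ 0.41  -0.23   0.145] fwd [-0.07 -0.29 -0.95]
```

The width of 15.9 mm against 18 mm, plus an upward force, says the tips are above the axis. The large barrel gave the same offset (22.6 against 25 mm). Reopen, go 8 mm lower, and regrip.

```bash
python3 -m jog '[[[0,0,0,0,0,0,170],[0,0,0,0,0,0,170],[0,0,-0.005,0,0,0,170],[0,0,-0.008,0,0,0,170],[0,0,-0.008,0,0,0,170],[0,0,-0.008,0,0,0,170]]]'; python3 -m jog '[[[0,0,0,0,0,0,255],[0,0,0,0,0,0,255],[0,0,0,0,0,0,255],[0,0,0,0,0,0,255]]]'; python3 -c "
from h import *;look('w9')"
```

```text
clock: 9.88
eef_pos: [0.3926, -0.3044, -0.0237]
tool_rot: [0.791, 0.611, 0.0, 0.002]
ft_force: [-12.5, 9.4, 52.8]
grip_width: 0.0287
clock: 10.22
eef_pos: [0.3944, -0.3053, -0.023]
tool_rot: [0.791, 0.611, 0.001, 0.003]
ft_force: [-10.6, 9.6, 53.8]
grip_width: 0.0161
w9 t 10.22 tcp [ 394.4 -305.3  -23. ] jaw deg -14.6 cam [ 0.411 -0.23   0.143] fwd [-0.07 -0.3  -0.95]
```

The tips are touching the bench (53 N), so the first height was right and the width reading is about 2 mm low. Lift at once.

```bash
python3 -m jog '[[[0,0,0.008,0,0,0,255],[0,0,0.04,0,0,0,255],[0,0,0.08,0,0,0,255],[0.03,0.03,0.1,0,0,3,255],[0.06,0.06,0.1,0,0,8,255],[0.1,0.09,0.1,0,0,13,255],[0.13,0.12,0.1,0,0,18,255],[0.17,0.15,0.1,0,0,18,255],[0.188,0.176,0.1,0,0,18,255],[0.188,0.176,0.1,0,0,18,255]]]';python3 -m jog '[[[0,0,0,0,0,0,255],[0,0,0,0,0,0,255],[0,0,0,0,0,0,255]]]'; python3 - <<'E'
from h import *
m,w=look('w10')
k=near(w,"amber",(313,200),r=150,amin=100); p=k[:,0].astype(float);q=p[:,1]
n=p[q<q.min()+3].mean(0);print("nose px",n,onz(m,n,.083+.002))
E
```

```text
clock: 11.1
eef_pos: [0.5839, -0.1235, 0.0695]
tool_rot: [0.684, 0.729, 0.001, 0.0]
ft_force: [0.2, 0.1, -0.7]
grip_width: 0.0158
clock: 11.35
eef_pos: [0.5786, -0.1287, 0.0694]
tool_rot: [0.686, 0.727, -0.001, -0.001]
ft_force: [0.5, 0.3, 0.3]
grip_width: 0.0157
w10 t 11.35 tcp [ 578.6 -128.7   69.4] jaw deg 3.3 cam [ 0.573 -0.052  0.235] fwd [ 0.02 -0.3  -0.95]
nose px [311.5        170.45454545] [ 0.57408476 -0.08512229  0.085     ]
```

View pics/w10.png

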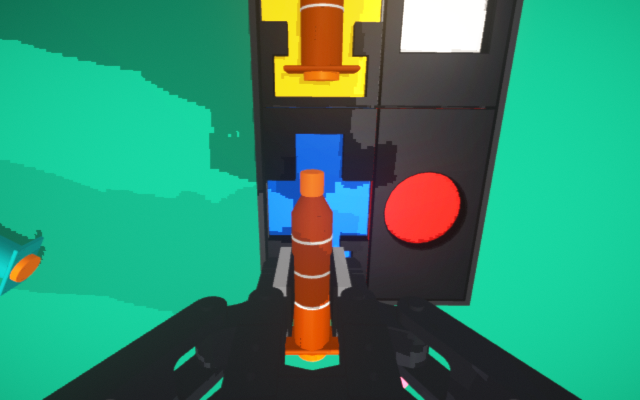

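```bash
python3 - <<'E'
from h import *
m,w=load("w10")
n=onz(m,(311.5,170.5),.1)*1000;c=np.array([np.cos(np.radians(93.3)),np.sin(np.radians(93.3))])
print("nose",n,"barrel centre",n[:2]-45*c)
e=onz(m,(319,135),.01)*1000; print("end",e,"cut centre",e[:2]-53*c, "channel",onz(m,(268,182),.01),onz(m,(369,182),.01))
k=near(w,"red",(422,208)); print("red",plane_rect(m,k,.01))
E
```

```text
nose [573.9279857  -81.83119597 100.        ] barrel centre [ 576.51836692 -126.75657771]
end [578.53522784 -76.99272486  10.        ] cut centre [ 581.58612127 -129.90484114] channel [ 0.54469154 -0.11174617  0.01      ] [ 0.61585214 -0.10762809  0.01      ]
red (array([ 656.6, -124.8]), array([54.2, 53.5]), 3.3)
```

```bash
python3 -m jog '[[[0.003,-0.001,-0.03,0,0,0,255],[0.003,-0.001,-0.05,0,0,0,255],[0.003,-0.001,-0.065,0,0,0,255],[0.003,-0.001,-0.074,0,0,0,255],[0.003,-0.001,-0.08,0,0,0,255],[0.003,-0.001,-0.08,0,0,0,255],[0.003,-0.001,-0.08,0,0,0,255]]]';python3 -m jog '[[[0,0,0,0,0,0,150],[0,0,0,0,0,0,150],[0,0,0,0,0,0,150],[0,0,0,0,0,0,150],[0,0,0.02,0,0,0,150],[0,0,0.05,0,0,0,150],[0,0,0.09,0,0,0,100],[0,0,0.09,0,0,0,0],[0,0,0.09,0,0,0,0]]]'; python3 -c "
from h import *;look('w11')"
```

```text
clock: 11.98
eef_pos: [0.5831, -0.1297, -0.0093]
tool_rot: [0.686, 0.727, 0.0, 0.0]
ft_force: [0.2, -0.3, -0.6]
grip_width: 0.016
clock: 12.73
eef_pos: [0.5859, -0.1295, 0.0838]
tool_rot: [0.686, 0.728, 0.002, 0.003]
ft_force: [-0.1, -0.5, -1.0]
grip_width: 0.0702
w11 t 12.73 tcp [ 585.9 -129.5   83.8] jaw deg 3.4 cam [ 0.578 -0.052  0.25 ] fwd [ 0.03 -0.3  -0.95]
```

View pics/w11.png

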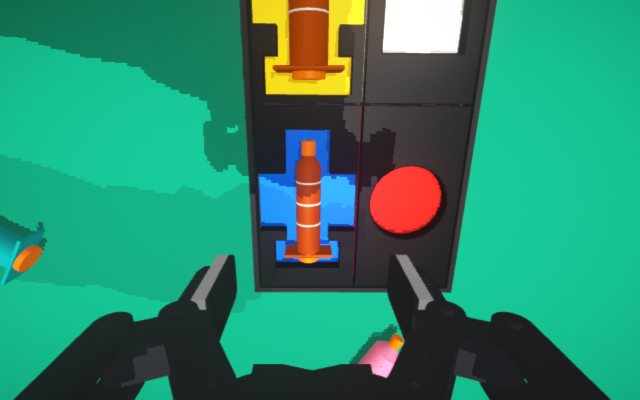

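Small barrel lies flat in the blue cut-out, flange in the wide end (308,250). Next is the orange-lid jar: (291,231) in the top view, the only one with an orange lid (the other is blue at (512,175)).

```bash
python3 -m jog '[[[-0.153,0.227,0.03,0,0,0,0],[-0.153,0.227,0.03,0,0,0,0],[-0.153,0.227,0.03,0,0,0,0],[-0.153,0.227,0.03,0,0,0,0],[-0.153,0.227,0.03,0,0,0,0],[-0.153,0.227,0.03,0,0,0,0],[-0.153,0.227,0.03,0,0,0,0],[-0.153,0.227,0.03,0,0,0,0],[-0.153,0.227,0.03,0,0,0,0]]]'; python3 - <<'E'
from h import *
from workcell import bot
m,w=look('w12'); mt=bot.camera_model("top"); t=cv2.imread("pics/top0.png"); m6,w6=load("w6"); 
def lid(im,uv,r):
    M=cv2.inRange(cv2.cvtColor(im,cv2.COLOR_BGR2HSV),(3,180,150),(14,255,255)); 
    cs=cv2.findContours(M,cv2.RETR_EXTERNAL,cv2.CHAIN_APPROX_NONE)[0]; k=max([c for c in cs if np.hypot(*(c[:,0].mean(0)-uv))<r],key=cv2.contourArea)
    return cv2.fitEllipse(k)
a,b,c=lid(w,(313,200),150),lid(w6,(70,65),50),lid(t,(291,231),15)
print(a,b,c); print(tri(mt,c[0],m,a[0]),tri(m6,b[0],m,a[0])); print(onz(m,a[0],.042),onz(m6,b[0],.042))
E
```

```text
clock: 13.53
eef_pos: [0.4285, 0.0988, 0.1092]
tool_rot: [0.685, 0.729, -0.001, -0.0]
ft_force: [0.9, -1.4, -0.2]
grip_width: 0.0852
w12 t 13.53 tcp [428.5  98.8 109.2] jaw deg 3.6 cam [0.422 0.176 0.275] fwd [ 0.02 -0.3  -0.95]
((313.7790832519531, 206.15907287597656), (51.76081466674805, 52.56765365600586), 177.79100036621094) ((74.42205047607422, 66.05284881591797), (65.47853088378906, 84.21549224853516), 121.00647735595703) ((291.1651306152344, 231.3295440673828), (15.92005729675293, 16.332014083862305), 14.015460014343262)
(array([0.42903152, 0.09717387, 0.04268802]), np.float64(0.0018724582190361514)) (array([0.42829122, 0.09629742, 0.03918281]), np.float64(0.00043858573988251394))
[0.42811718 0.09704275 0.042     ] [0.43029392 0.09636716 0.042     ]
```

View pics/w12.png

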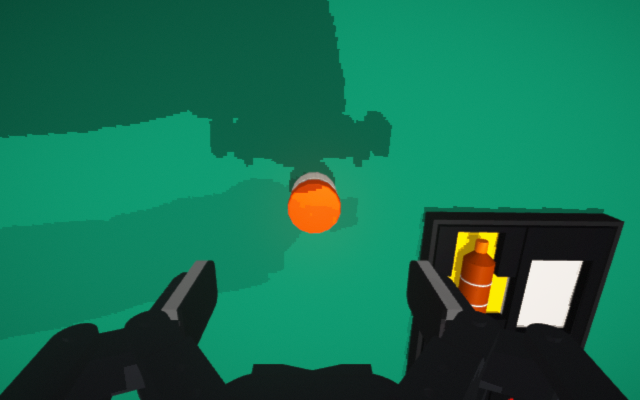

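Jar with the orange lid is at (314,206), height about 42 mm from two views, upright.

```bash
python3 -m jog '[[[-0.001,0,-0.04,0,0,0,0],[-0.001,0,-0.08,0,0,0,0],[-0.001,0,-0.1,0,0,0,0],[-0.001,0,-0.115,0,0,0,0],[-0.001,0,-0.119,0,0,0,40],[-0.001,0,-0.119,0,0,0,100],[-0.001,0,-0.119,0,0,0,255],[-0.001,0,-0.119,0,0,0,255],[-0.001,0,-0.119,0,0,0,255],[-0.001,0,-0.119,0,0,0,255]]]';python3 -m jog '[[[0,0,0.01,0,0,0,255],[0,0,0.04,0,0,0,255],[0,0,0.08,0,0,0,255],[0,0,0.11,0,0,0,255],[0,0,0.11,0,0,0,255]]]'
```

```text
clock: 14.42
eef_pos: [0.4304, 0.0981, -0.0077]
tool_rot: [0.686, 0.728, 0.001, 0.001]
ft_force: [0.5, -0.6, 2.9]
grip_width: 0.0379
clock: 14.83
eef_pos: [0.434, 0.0992, 0.1077]
tool_rot: [0.686, 0.728, 0.005, 0.004]
ft_force: [1.6, 0.4, -0.0]
grip_width: 0.0379
```

```bash
python3 -m jog '[[[0.228,-0.222,0,0,0,0,255],[0.228,-0.222,0,0,0,0,255],[0.228,-0.222,0,0,0,0,255],[0.228,-0.222,0,0,0,0,255],[0.228,-0.222,0,0,0,0,255],[0.228,-0.222,0,0,0,0,255],[0.228,-0.222,0,0,0,0,255],[0.228,-0.222,0,0,0,0,255],[0.228,-0.222,0,0,0,0,255],[0.228,-0.222,0,0,0,0,255]]]';python3 -m jog '[[[0,0,-0.04,0,0,0,255],[0,0,-0.06,0,0,0,255],[0,0,-0.06,0,0,0,255],[0,0,-0.06,0,0,0,255]]]'; python3 -c "
from h import *;look('w13')"
```

```text
clock: 15.67
eef_pos: [0.6572, -0.1252, 0.0998]
tool_rot: [0.687, 0.727, -0.0, -0.001]
ft_force: [-0.3, 0.6, -0.3]
grip_width: 0.0381
clock: 16.0
eef_pos: [0.6548, -0.1225, 0.04]
tool_rot: [0.685, 0.728, -0.001, -0.002]
ft_force: [0.2, 0.1, -0.8]
grip_width: 0.0378
w13 t 16.0 tcp [ 654.8 -122.5   40. ] jaw deg 3.5 cam [ 0.649 -0.046  0.206] fwd [ 0.01 -0.3  -0.95]
```

View pics/w13.png

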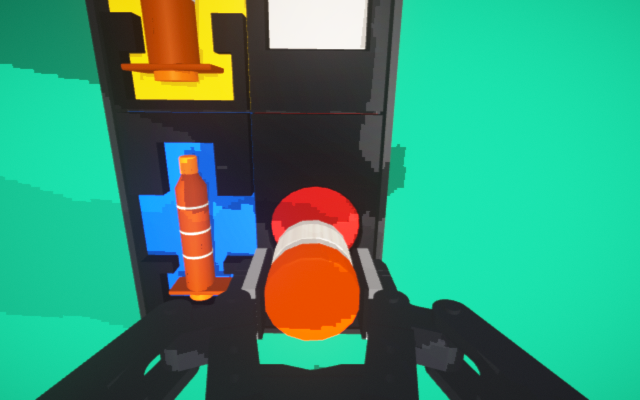

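```bash
python3 -m jog '[[[0,0,-0.015,0,0,0,255],[0,0,-0.025,0,0,0,255],[0,0,-0.033,0,0,0,255],[0,0,-0.039,0,0,0,255],[0,0,-0.039,0,0,0,255],[0,0,-0.039,0,0,0,255]]]';python3 -m jog '[[[0,0,0,0,0,0,80],[0,0,0,0,0,0,80],[0,0,0,0,0,0,80],[0,0,0,0,0,0,80],[0,0,0.03,0,0,0,80],[0,0,0.07,0,0,0,80],[0,0,0.1,0,0,0,0],[0,0,0.1,0,0,0,0],[0,0,0.1,0,0,0,0]]]'; python3 - <<'E'
from h import *
m,w=look('w14')
r=near(w,"red",(313,200),r=150); o=near(w,"orange",(313,220),r=120)
print(cv2.boundingRect(r),cv2.fitEllipse(o),onz(m,cv2.fitEllipse(o)[0],.054))
E
```

```text
clock: 16.55
eef_pos: [0.6573, -0.124, 0.0026]
tool_rot: [0.686, 0.728, 0.0, 0.0]
ft_force: [0.0, -1.1, -0.6]
grip_width: 0.0375
clock: 17.3
eef_pos: [0.6593, -0.1244, 0.1055]
tool_rot: [0.686, 0.728, 0.002, 0.003]
ft_force: [0.0, -0.6, -0.3]
grip_width: 0.0854
w14 t 17.3 tcp [ 659.3 -124.4  105.5] jaw deg 3.4 cam [ 0.652 -0.047  0.271] fwd [ 0.02 -0.3  -0.95]
(275, 161, 68, 58) ((308.2030029296875, 210.23477172851562), (56.14787673950195, 56.616119384765625), 1.00139319896698) [ 0.65526944 -0.1241805   0.054     ]
```

View pics/w14.png

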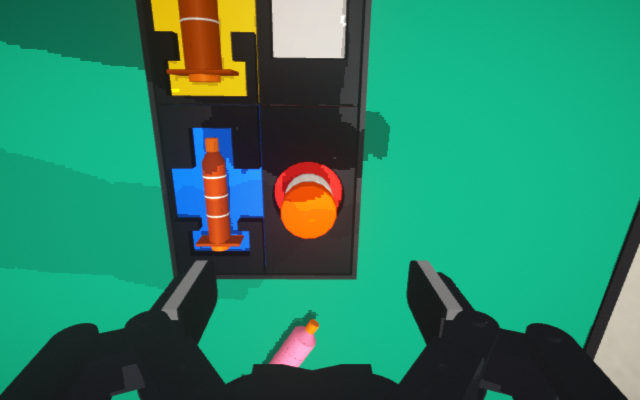

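Jar stands in the red cut-out; the lid centre is at (656,-124) mm for a height of 54 mm. Now the tip rack, the white block with blue hubs at (166,180) in the top view and the only one of its kind.

```bash
python3 -m jog '[[[-0.05,0.26,0,0,0,-2,0],[-0.05,0.26,0,0,0,-2,0],[-0.05,0.26,0,0,0,-2,0],[-0.05,0.26,0,0,0,-2,0],[-0.05,0.26,0,0,0,-2,0],[-0.05,0.26,0,0,0,-2,0],[-0.1,0.517,0,0,0,-4,0],[-0.1,0.517,0,0,0,-4,0],[-0.1,0.517,0,0,0,-4,0],[-0.1,0.517,0,0,0,-4,0]]]';python3 -m jog '[[[-0.018,0.09,0,0,0,0,0],[-0.018,0.09,0,0,0,0,0],[-0.018,0.09,0,0,0,0,0],[-0.018,0.09,0,0,0,0,0],[-0.018,0.09,0,0,0,0,0]]]'; python3 - <<'E'
from h import *
from workcell import bot
m,w=look('w15')
k=near(w,"white",(313,200),r=200,amin=200,close=11); b=cv2.minAreaRect(k); print(b,plane_rect(m,k,.024))
mt=bot.camera_model("top"); t=cv2.imread("pics/top0.png"); print(tri(mt,cv2.minAreaRect(near(t,"white",(166,180)))[0],m,b[0]))
E
```

```text
clock: 18.18
eef_pos: [0.5759, 0.2863, 0.0997]
tool_rot: [0.711, 0.703, -0.002, -0.001]
ft_force: [0.6, 0.9, 0.0]
grip_width: 0.0857
clock: 18.6
eef_pos: [0.5588, 0.3745, 0.0999]
tool_rot: [0.71, 0.704, -0.002, -0.0]
ft_force: [0.5, -0.2, -0.5]
grip_width: 0.0855
w15 t 18.6 tcp [558.8 374.5  99.9] jaw deg -0.5 cam [0.558 0.452 0.266] fwd [-0.01 -0.31 -0.95]
((307.2602844238281, 176.02740478515625), (79.13093566894531, 48.18918228149414), 87.87889862060547) (array([553.9, 392.4]), array([61.2, 36. ]), -88.3)
(array([0.55462352, 0.39294099, 0.02315003]), np.float64(0.002196547798079813))
```

```bash
python3 -m jog '[[[-0.004,0.018,-0.04,0,0,2,0],[-0.004,0.018,-0.05,0,0,2,0],[-0.004,0.018,-0.05,0,0,2,0],[-0.004,0.018,-0.05,0,0,2,0],[-0.004,0.018,-0.05,0,0,2,0]]]'; python3 - <<'E'
from h import *
m,w=look('w16')
k=near(w,"white",(313,200),r=200,amin=200,close=15); print(cv2.minAreaRect(k),plane_rect(m,k,.024))
E
```

```text
clock: 19.07
eef_pos: [0.5573, 0.3918, 0.0533]
tool_rot: [0.699, 0.715, 0.0, 0.0]
ft_force: [0.1, 0.0, -0.4]
grip_width: 0.0854
w16 t 19.07 tcp [557.3 391.8  53.3] jaw deg 1.2 cam [0.553 0.469 0.219] fwd [ 0.01 -0.3  -0.95]
((308.4999694824219, 216.99996948242188), (93.99998474121094, 56.99999237060547), 90.0) (array([553.8, 393.9]), array([63.7, 35.8]), -88.4)
```

```bash
python3 -m jog '[[[-0.002,0.001,-0.03,0,0,0.4,0],[-0.002,0.001,-0.05,0,0,0.4,0],[-0.002,0.001,-0.06,0,0,0.4,0],[-0.002,0.001,-0.064,0,0,0.4,40],[-0.002,0.001,-0.064,0,0,0.4,100],[-0.002,0.001,-0.064,0,0,0.4,255],[-0.002,0.001,-0.064,0,0,0.4,255],[-0.002,0.001,-0.064,0,0,0.4,255],[-0.002,0.001,-0.064,0,0,0.4,255]]]';python3 -m jog '[[[0,0,0.01,0,0,0,255],[0,0,0.04,0,0,0,255],[0,0,0.08,0,0,0,255],[0,0,0.11,0,0,0,255],[0,0,0.11,0,0,0,255]]]'
```

```text
clock: 19.87
eef_pos: [0.5555, 0.3951, -0.0096]
tool_rot: [0.696, 0.718, 0.002, 0.0]
ft_force: [0.3, -0.3, 4.8]
grip_width: 0.0343
clock: 20.28
eef_pos: [0.5581, 0.397, 0.1077]
tool_rot: [0.696, 0.718, 0.007, 0.001]
ft_force: [1.0, 1.2, 1.3]
grip_width: 0.0345
```

```bash
python3 -m jog '[[[0.095,-0.377,0,0,0,2,255],[0.095,-0.377,0,0,0,2,255],[0.095,-0.377,0,0,0,2,255],[0.095,-0.377,0,0,0,2,255],[0.095,-0.377,0,0,0,2,255],[0.095,-0.377,0,0,0,2,255],[0.095,-0.377,0,0,0,2,255],[0.095,-0.377,0,0,0,2,255],[0.095,-0.377,0,0,0,2,255],[0.095,-0.377,0,0,0,2,255]]]';python3 -m jog '[[[0,0,-0.04,0,0,0,255],[0,0,-0.05,0,0,0,255],[0,0,-0.05,0,0,0,255],[0,0,-0.05,0,0,0,255],[0,0,-0.05,0,0,0,255]]]'; python3 - <<'E'
from h import *
from workcell import bot
m,w=look('w17'); 
cv2.imwrite("pics/final.png",w)
E
```

```text
clock: 21.12
eef_pos: [0.6499, 0.0109, 0.0986]
tool_rot: [0.686, 0.728, -0.0, 0.001]
ft_force: [0.3, -0.2, 0.1]
grip_width: 0.0344
clock: 21.53
eef_pos: [0.6497, 0.0182, 0.0495]
tool_rot: [0.683, 0.731, 0.001, 0.0]
ft_force: [0.3, 0.4, 0.2]
grip_width: 0.0339
w17 t 21.53 tcp [649.7  18.2  49.5] jaw deg 3.9 cam [0.642 0.095 0.216] fwd [ 0.02 -0.3  -0.95]
```

```bash
python3 - <<'E'
from h import *
m,w=load("w17")
k=near(w,"white",(313,200),r=200,amin=200,close=3); x,y,a,b=cv2.boundingRect(k); print(x,y,a,b)
M=blobs(w,"white")[0]
for r in range(y+4,y+b,12):
    c=np.where(M[r,x:x+a])[0]+x; print(r,c.min(),c.max(),np.round(onz(m,(c.min(),r),.01)[:2]*1000,1),np.round(onz(m,(c.max(),r),.01)[:2]*1000,1))
    
E
```

```text
248 167 123 167
171 272 352 [620.6  47.6] [671.4  51. ]
183 272 352 [620.8  39.7] [672.2  43.2]
195 272 351 [621.   31.7] [672.4  35.1]
207 272 350 [621.3  23.4] [672.6  26.8]
219 271 352 [620.9  14.9] [674.8  18.5]
231 271 352 [621.1   6.3] [675.7   9.9]
243 272 351 [622.1  -2.6] [675.9   1. ]
255 259 364 [613.4 -12.2] [685.8  -7.5]
267 255 368 [610.8 -21.7] [689.7 -16.5]
279 251 366 [608.1 -31.5] [689.4 -26.1]
291 254 369 [610.3 -41.1] [692.7 -35.7]
303 274 349 [625.  -50.2] [679.4 -46.6]
315 274 349 [625.3 -60.5] [680.4 -56.9]
327 275 349 [626.4 -71. ] [681.5 -67.4]
```

```bash
python3 -m jog '[[[0,-0.002,-0.02,0,0,0,255],[0,-0.002,-0.03,0,0,0,255],[0,-0.002,-0.04,0,0,0,255],[0,-0.002,-0.047,0,0,0,255],[0,-0.002,-0.047,0,0,0,255],[0,-0.002,-0.047,0,0,0,255]]]';python3 -m jog '[[[0,0,0,0,0,0,90],[0,0,0,0,0,0,90],[0,0,0,0,0,0,90],[0,0,0,0,0,0,90],[0,0,0.03,0,0,0,90],[0,0,0.07,0,0,0,90],[0,0,0.12,0,0,0,0],[-0.1,-0.05,0.2,0,0,0,0],[-0.15,-0.05,0.22,0,0,0,0],[-0.15,-0.05,0.22,0,0,0,0]]]'; python3 -m jog '[[[0,0.1,0.05,0,0,0,0],[0,0.1,0.05,0,0,0,0],[0,0.1,0.05,0,0,0,0],[0,0.1,0.05,0,0,0,0],[0,0.1,0.05,0,0,0,0]]]';python3 - <<'E'
from h import *
m,w=look('w18')
print(cv2.minAreaRect(near(w,"yellow",(313,200),r=400)))
E
```

```text
clock: 22.08
eef_pos: [0.6491, 0.0154, 0.0011]
tool_rot: [0.683, 0.73, 0.0, 0.0]
ft_force: [0.4, 0.0, -1.8]
grip_width: 0.0343
clock: 22.92
eef_pos: [0.5525, -0.0194, 0.1858]
tool_rot: [0.683, 0.73, 0.001, 0.001]
ft_force: [-0.5, 0.6, -0.4]
grip_width: 0.0855
clock: 23.33
eef_pos: [0.5534, 0.0822, 0.2355]
tool_rot: [0.682, 0.731, 0.001, 0.001]
ft_force: [0.4, 0.4, 0.0]
grip_width: 0.0855
w18 t 23.33 tcp [553.4  82.2 235.5] jaw deg 3.9 cam [0.546 0.159 0.402] fwd [ 0.02 -0.3  -0.95]
((325.0, 217.0), (94.0, 58.0), 90.0)
```

```bash
python3 - <<'E'
from h import *
from workcell import bot
w=cv2.imread("pics/w18.png"); s=bot.camera("scene"); cv2.imwrite("pics/s2.png",s)
a=cv2.resize(w[130:400,240:500],(500,520)); b=cv2.resize(s[180:296,195:345],None,fx=2,fy=2)
b=cv2.copyMakeBorder(b,0,520-b.shape[0],0,0,cv2.BORDER_CONSTANT)
# whole top view, half size, beneath the scene crop
t=cv2.resize(bot.camera("top"),(300,188)); b[240:428]=t
cv2.imwrite("pics/fin.png",np.hstack([a,b])); 
E
```

```text
(no output)
```

View pics/fin.png

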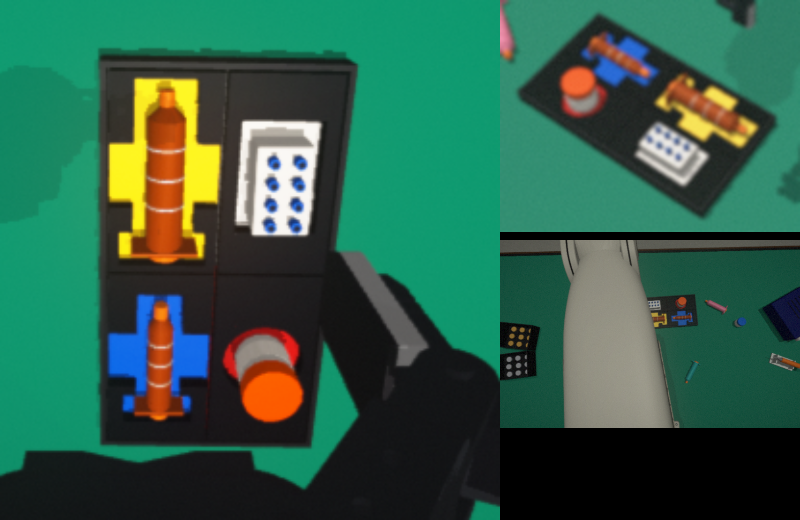

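Final view: both barrels flat with flanges in the wide ends, jar in the red cut-out, rack in the white one. I'll check seat heights by triangulation before handing in.

```bash
python3 - <<'E'
from h import *
from workcell import bot
ms=bot.camera_model("scene"); s=cv2.imread("pics/s2.png"); m,w=load("w18")
def hubs(im,x0,y0,x1,y1):
    M=cv2.inRange(cv2.cvtColor(im,cv2.COLOR_BGR2HSV),(100,70,30),(125,255,255)); Z=np.zeros_like(M); Z[y0:y1,x0:x1]=M[y0:y1,x0:x1]
    c=[cv2.moments(k) for k in cv2.findContours(Z,0,2)[0] if cv2.contourArea(k)>3]; P=np.array([(q["m10"]/q["m00"],q["m01"]/q["m00"]) for q in c]); return P
a=hubs(w,365,200,405,260); b=hubs(s,262,236,300,275)
print(len(a),len(b)); print("hub mean",tri(m,a.mean(0),ms,b.mean(0)) if len(a) and len(b) else None)
def lid(im,x0,y0,x1,y1):
    M=cv2.inRange(cv2.cvtColor(im,cv2.COLOR_BGR2HSV),(3,170,130),(14,255,255))[y0:y1,x0:x1]; k=max(cv2.findContours(M,0,1)[0],key=cv2.contourArea); c=cv2.minEnclosingCircle(k); return np.array(c[0])+(x0,y0),c[1]
A,B=lid(w,350,310,410,360),lid(s,218,205,252,240); print(A,B,tri(m,A[0],ms,B[0]))
for z in(.03,.034,.040):   # rack hub row spacing as a plane check
    print(z,np.round([onz(m,p,z)[:2]*1000 for p in a],1).mean(0) if len(a) else 0)
E
```

```text
8 0
hub mean None
(array([380.76241112, 332.33687973]), 16.63083267211914) (array([233.5882349, 221.       ]), 8.646358489990234) (array([ 0.65617399, -0.12742074,  0.0467057 ]), np.float64(0.0007402341113966651))
0.03 [650.3625   8.175 ]
0.034 [649.225    9.7875]
0.04 [647.5375  12.2125]
```

```bash
python3 - <<'E'
from h import *
from workcell import bot
ms=bot.camera_model("scene"); s=cv2.imread("pics/s2.png"); m,w=load("w18")
h=cv2.cvtColor(s,cv2.COLOR_BGR2HSV)[238:268,264:298]
M=cv2.inRange(h,(98,35,40),(135,255,255)); y,x=np.nonzero(M); print(len(x)); b=np.array([x.mean()+264,y.mean()+238]) if len(x) else np.array([280,253.5])
hw=cv2.inRange(cv2.cvtColor(w,cv2.COLOR_BGR2HSV),(100,70,30),(125,255,255))[200:260,365:405]; y,x=np.nonzero(hw); a=np.array([x.mean()+365,y.mean()+200])
print(a,b,tri(m,a,ms,b),tri(m,a,ms,(280,253.5)))
E
```

```text
62
[387.75737705 230.98032787] [278.48387097 251.19354839] (array([0.6486775 , 0.01072855, 0.03574597]), np.float64(0.0006313817057016784)) (array([0.64932973, 0.01261107, 0.03195814]), np.float64(0.006970841743406732))
```

Hubs measure about 36 mm high (seated hub mid-height is about 38 mm; perched on the foam would be about 48 mm), so the rack is down. Handing in.

```bash
python3 -c "
from workcell import bot
print(bot.get_obs()['clock'],bot.job_done())"
```

```text
the job is handed in; nothing more can be done
23.4833 None
```

I placed the large amber barrel, the small amber barrel, the orange-lid jar and the tip rack, in that order, and handed the job in at 23.5 s with the gripper clear. I did not touch the clear barrel or the blue-lid jar.

**Last checks:**
- **Barrels:** the final view shows both lying flat in their cut-outs with the flange in the wide end.
- **Jar:** it stands in the red cut-out. Its lid triangulates to about 47 mm, against 54 mm expected at the top. That is low but well within a seated position.
- **Rack:** it is in the white cut-out. The hubs triangulate to about 36 mm, which fits it being fully down. It sits about 4 mm off-centre, inside the 8 mm clearance.
- **Look-alikes:** the arm hid the clear barrel in the last top view, so I did not re-check it.

**What went wrong or disagreed:**
- **Fingertip position:** measured in the images, the fingertips stood about 22 mm (shut) to 35 mm (open) behind the reported TCP, not 8 mm ahead. My first grasp on the large barrel closed on air above it. I corrected the height and it held.
- **Small barrel:** I misread the gripper width and lowered too far, so the fingertips pressed the bench at about 53 N for half a second. That is under the 120 N wrist limit. It is over the 40 N limit for the arm or gripper body, but the contact was at the fingertips.

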